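# Fit the return spring to a foot-brake bracket

## Task

Take the tension spring off the wooden rest and drop the pin at its hook end fully into the hole of the bracket's anchor block. Then stretch the spring and pass the keyhole eye at its other end over the head of the post, find the post by touch because its carriage is clamped anywhere along its slot, and ease the eye back until the post's neck sits in the eye's narrow slot under the head and holds the spring taut. Work gently, never press, ram or snap the spring hard against the bracket, leave the bottle, tin and wood block where they are, and let go.

Things in the scene. Friction and masses are not known exactly. Their poses are not given: they have to be found in the camera images.
- spring: Steel tension spring lying level on the rest, 198 mm long unstretched, 0.16 kg, mass centre 80 mm from the origin. Origin on the coil axis above the hook pin; x runs from hook end to eye end, z up. Hook end: square dark block 32 (x) x 20 x 20 mm centred on the origin, to grip by its sides. Then the coil, 18 mm diameter, x=16..103 mm. Only the eye end slides (eye).
- eye: The sliding eye end of the spring. Its origin and axes coincide with the spring's when unstretched; its x in the spring's frame is the stretch, 0 to 85 mm at the limit. The pull is 1.5 N at 0, plus 0.15 N for each mm.
- heel (a point): On the spring: root of the hook pin in the plane of the hook block's underside, 10 mm below the coil axis. The pin, 8 mm diameter, points 14 mm down from here; its last 4 mm taper.
- grip (a point): On the eye end: centre of a square dark steel block, 28 (along x) x 20 x 20 mm, to grip by its two sides; 122 mm from the spring's origin unstretched. Axes as the spring's. The flat eye starts 14 mm beyond this point and its far edge is 60 mm beyond it.
- window (a point): On the eye: centre of the keyhole's wide opening, 18 mm across and 17 mm along x; 31 mm beyond grip. The eye is a flat plate 4 mm thick and 30 mm wide, centred on the coil's axis.
- seat (a point): On the eye: where the post's axis lies when its neck rests against the end of the narrow slot (10.4 mm wide); 48 mm beyond grip. The bar beyond it ends at 60 mm beyond grip.
- bracket: Fixed grey base plate 300 x 50 x 10 mm. Origin on the table under the anchor hole; x points from the hole to the post, z up. Anchor block 30 x 24 mm, top 34 mm high. At x=84..98 mm a guide saddle with cheeks up to 45 mm: once the pin is in, the coil lies in it, level, axis 44 mm above the table. The hole's play lets the spring be tipped up 0.12 rad about the pin.
- hole (a point): Centre of the anchor hole's mouth, on top of the anchor block: 11.5 mm diameter with 2 mm chamfer, 24 mm deep.
- post_nominal (a point): Fixed point of the bracket, 210 mm from the hole along x, 52 mm high. The post is NOT measured: it stands on the centre line up to 18 mm nearer to or farther from the hole than this point. Post: shoulder 22 mm diameter up to 41 mm above the table, neck 8 mm diameter up to 47 mm, head 14 mm diameter up to 52 mm. Seated, the eye is under the head, on or just over the shoulder.
- rest: Fixed wooden rest, base 180 x 36 x 12 mm; origin on the table under the spring's pin, x along the spring. The spring lies on it with its axis 46 mm above the table, on saddles at x=42..56 and 114..128 mm whose cheeks stand 8 mm up beside it.
- bottle: Bystander: cream bottle with a red cap, 72 mm diameter, 135 mm tall, loose; origin under its centre.
- tin: Bystander: low round metal tin, 70 mm diameter, 28 mm tall, loose; origin under its centre.
- block: Bystander: pale wood block 80 x 103 x 24 mm, loose; origin under its centre.

How it is judged:
On the way, in this order (a step that is already met when the one before it is completed fails the run):
1. the hook pin is fully in the anchor hole, the spring still slack (horizontal distance between heel and hole below 0.004 m and z of heel in the frame of bracket below 0.038 m and x of eye in the frame of spring below 0.006 m), for 0.2 s.
2. the spring is stretched by more than 25 mm with the pin still in the hole (horizontal distance between heel and hole below 0.007 m and z of heel in the frame of bracket below 0.041 m and x of eye in the frame of spring above 0.025 m), for 0.1 s.
At the end, for the whole second after the job is handed in: The hook pin is in the hole (its root within 6 mm of the centre, 5 mm of the mouth); the eye is round the post under its head (39 to 46.5 mm high, within 6 mm of the centre line, 186 mm or more from the hole); the spring stays stretched over 14 mm, released, at rest (horizontal distance between heel and hole below 0.006 m and z of heel in the frame of bracket below 0.039 m and x of eye in the frame of spring above 0.014 m and z of seat in the frame of bracket between 0.039 and 0.0465 m and y of seat in the frame of bracket between -0.006 and 0.006 m and x of seat in the frame of bracket above 0.186 m and linear speed of each of spring, eye below 0.02 m/s); the robot touches nothing.
It fails at once if the eye presses on the bracket or its post with more than 20 N (contact force between eye and bracket above 20 N).
It fails at once if the contact forces of the whole spring on the bracket (hook and eye summed) pass 45 N (contact force between spring and bracket above 45 N).
It fails at once if a bystander is moved by more than 20 mm (distance of any of bottle, tin, block from where it was at the start of the episode above 0.02 m).
It also fails if it takes over 64 s, if anything falls off the work surface, if the arm or the gripper's body presses on something with over 40 N, if the wrist force passes 120 N, or if a joint passes its speed limit or range.

## Robot

A 7-joint arm with a two-finger parallel gripper is mounted at the origin on a cart in front of the work surface, level with it; the furniture and walls round the work are solid. World frame = base frame: x ahead of the robot, y to its left, z up, the work surface at z = 0. Lengths are in m, angles in rad, forces in N, time in s.
With the tool pointing down it reaches from about 0.425 to 1.025 m from the base axis. Payload 3.6 kg.
Tool frame: the origin (TCP) lies on the centre line of the jaws, within the pads' length; the fingertips stand 22 mm ahead of it and the grasp point (between the pads) lies 3 mm ahead of it (robot.tip_extent is the z of the fingertips in the tool frame, in m); z points along the fingers, y is the line along which they close (so a half turn about z gives the same grasp; the last joint's range is limited). The gripper opens to 85 mm and grips with 20 to 120 N. Pads are 22 mm wide; open, the fingers measure 114 mm over their backs; the gripper's body (76 mm by 85 mm) begins 54 mm behind the grasp point. The pads swing forward as they close: fully open they stand 13 mm farther back than shut.
Start: joints at [1.222, 0.591, 0.048, 1.609, -0.033, 0.943, -0.034], TCP at [0.183, -0.701, 0.253] pointing down, gripper open.
Joint ranges: [-2.69, 2.69], [-0.47, 2.24], [-1.27, 1.36], [0.19, 2.51], [-1.53, 4.68], [0.08, 2.07], [-3.09, 3.09]. Speed limits (rad/s): [2.57, 2.57, 3.14, 3.14, 3.14, 3.14, 3.14].

## Interface

Orientations are given as a unit quaternion [x, y, z, w].
In Python, from cell import monitor, viewer, robot gives the robot as it stands. The module is installed in compiled form; this text tells all that it offers.
- The arm moves only by the tool carry_out, never from a script. Its argument "increments" is a list of rows, each a list of 3 entries, a list of its own where there are three numbers: the shift along the tool's x, y, z scaled (see below), then the turn, a rotation vector about the tool's x, y, z scaled (see below), then the gripper command: -1 is shut, 1 is fully open, values between are in proportion. In form: [[[x, y, z], [wx, wy, wz], hand], ...]. A call has 1 to 10 rows; each row is the pose to reach, as a shift and turn from the pose commanded when the call began, along the tool's axes at that moment; what a row does not reach only later rows make up. The controller multiplies each number of a shift by 400 mm and each number of a turn by 120 degrees. A row lasts 1/10 s, in which the tool goes at most 50 mm and 8.59 degrees, less where a joint would pass 70% of its speed; a pose out of reach is approached as far as the arm can. A call with a number of a shift or a turn outside -1 to 1 is refused whole. A call with a gripper value outside its range is refused whole. The fingers move at their own pace and stop on an object; "force" is the grip in N (left out, the last holds). Time passes only in rows, so rows that repeat a pose let the fingers close. It gives the time, the measured TCP pose, the force, the opening and the grip force at its end, in the units of the state.
- monitor.observe(): the state, without advancing time (a new reading comes with each control period).
- viewer.snapshot(name): name is "side" or "top"; returns the picture (480x640x3 uint8, red, green, blue); there is no depth.
- viewer.camera_params(name): a dict with "fov_y" (degrees; the focal length in pixels is half the picture's height over the tangent of half this angle, whatever the lens; pixels are square), "cx", "cy" (the principal point, pixels), "distortion" ([k1, k2, p1, p2, k3] as OpenCV has them; the pictures are not rectified), "cam_to_world" (4x4, takes a point from camera to world coordinates). Camera axes: x right, y up, looking along -z (the intrinsics and any distortion apply to the point x, -y, -z); pixel columns grow to the right and rows downward; lengths in m; the calibration is good to about 2 mm. A picture is of the moment at which its call begins. camera_params takes no time and is no camera call.
- robot.job_done(): hands the job in; it is judged then, once.
The state is a dict: "clock": time; "q": joint angles; "joint_velocities": joint speeds; "effort": joint torques, N m; "position": TCP position; "eef_rot": TCP orientation; "contact_force": force on the tool from outside, world axes, zero at the start; "moment": the same for the moment, N m; "grip_width": finger opening in m; "finger_force": force on a finger pad.
Only numpy, scipy, OpenCV 4.12 (cv2) and the standard library are available. Lean on these libraries where they do the work, as an engineer would, in place of code of your own. Each camera call takes 0.05 s, during which the arm holds its last target. There are 200 camera calls.

## Working session

There is one attempt and no reset: what is moved stays moved. The work goes in short steps, Python scripts to look and compute and a tool call to move; the robot and the scene stay as the last step left them, time stands still between calls to the robot, and variables do not carry over. Pictures are saved under pics/ and viewed, at most 10 in all, crops included, and the job is handed in when it is done.

Besides the shell and the picture viewer there is one more tool, called after "Request:" as name(argument=value, ...) on one line, values as JSON. carry_out: Moves the arm, as the interface text tells. Its arguments: {"type":"object","properties":{"increments":{"type":"array","items":{"type":"array"}},"force":{"type":"number"}},"required":["increments"]}

```bash
mkdir -p pics; cat > h.py <<'E'
import numpy as np, cv2
from cell import monitor, viewer, robot
def K(n):
    p=viewer.camera_params(n); f=240/np.tan(np.radians(p["fov_y"])/2)
    return np.array([[f,0,p["cx"]],[0,f,p["cy"]],[0,0,1]]),np.array(p["distortion"],float),np.array(p["cam_to_world"])
def ray(n,uv):
    k,d,T=K(n); q=cv2.undistortPoints(np.array([[uv]],float),k,d)[0,0]
    return T[:3,3],T[:3,:3]@np.array([q[0],-q[1],-1])
def onz(n,uv,z):
    o,r=ray(n,uv); return o+r*(z-o[2])/r[2]
def proj(n,P):
    k,d,T=K(n); c=(np.asarray(P,float).reshape(-1,3)-T[:3,3])@T[:3,:3]
    return cv2.projectPoints(c*[1,-1,-1],np.zeros(3),np.zeros(3),k,d)[0][:,0]
def snap(n,f):
    a=viewer.snapshot(n); cv2.imwrite(f"pics/{f}.png",a[:,:,::-1]); return a
E
python3 - <<'E'
from h import *
for n in("top","side"):
    snap(n,n+"0"); print(n,K(n))
s=monitor.observe(); print(s, robot.tip_extent)
E
```

```text
top (array([[521.6882587 ,   0.        , 322.02290984],
       [  0.        , 521.6882587 , 233.74777693],
       [  0.        ,   0.        ,   1.        ]]), array([-0.13930003,  0.        ,  0.        ,  0.        ,  0.        ]), array([[-0.01071437,  0.99519629, -0.09731164,  0.51584445],
       [-0.99990451, -0.01151251, -0.00764412, -0.17975777],
       [-0.0087277 ,  0.09722045,  0.9952246 ,  0.94999122],
       [ 0.        ,  0.        ,  0.        ,  1.        ]]))
side (array([[616.71313138,   0.        , 322.86853045],
       [  0.        , 616.71313138, 249.11552447],
       [  0.        ,   0.        ,   1.        ]]), array([-0.01528409,  0.        ,  0.        ,  0.        ,  0.        ]), array([[-0.99271811,  0.04087096, -0.1133151 ,  0.4370762 ],
       [-0.11867947, -0.49300235,  0.86189551,  0.90763832],
       [-0.02063812,  0.86906746,  0.49426291,  0.70679589],
       [ 0.        ,  0.        ,  0.        ,  1.        ]]))
{'clock': 0.1, 'q': array([ 1.22148736,  0.59202629,  0.04830351,  1.60968463, -0.03328166,
        0.94270077, -0.03370517]), 'joint_velocities': array([-1.06771492e-03, -1.76215555e-03, -3.15816188e-04, -4.31330100e-03,
        4.35907863e-04, -4.70907577e-05,  2.08048025e-03]), 'effort': array([ 5.01122428e-03, -5.49998152e+01,  1.55345824e+00, -1.98824394e+01,
        9.72445006e-03,  3.81015911e-03, -6.67391603e-06]), 'position': array([ 0.18327827, -0.70073282,  0.25225949]), 'eef_rot': array([ 9.91825325e-01,  1.27599022e-01, -1.91487140e-04, -9.88982424e-04]), 'contact_force': array([-0.04369911, -0.37398176,  0.89798361]), 'moment': array([-0.01948586, -0.00512634,  0.05536039]), 'finger_force': 0.0, 'grip_width': 0.08552213917009836} 0.022
```

View pics/top0.png

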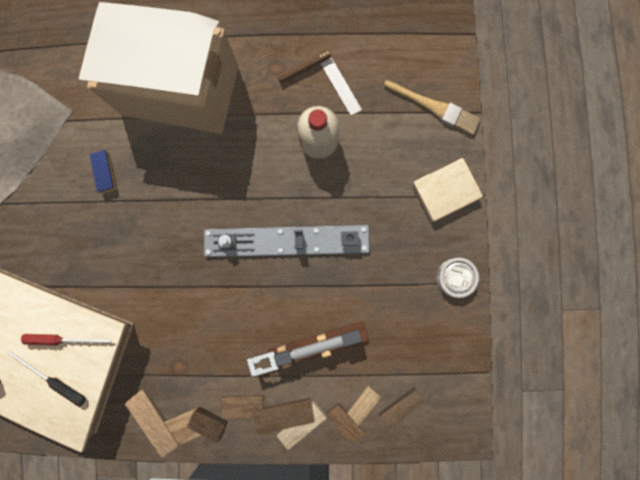

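View pics/side0.png

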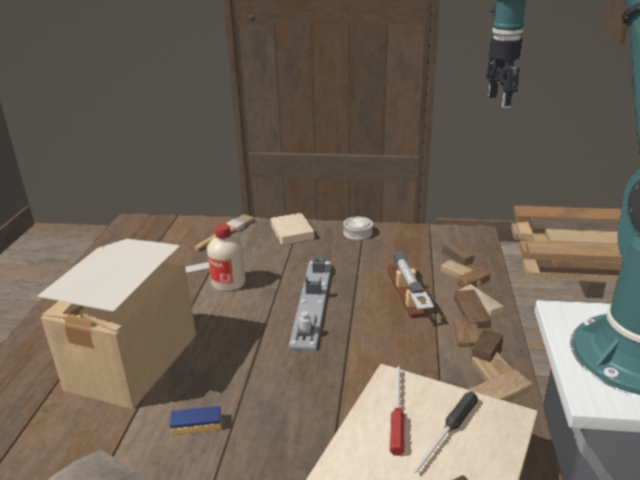

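The top view shows the bracket running from the anchor block at about (351,239) to the post at (226,240). The spring on its rest runs from the hook block at (352,339) to the eye at (262,364). I'll look at an enlarged crop of that area.

```bash
python3 - <<'E'
from h import *
a=cv2.imread("pics/top0.png"); b=cv2.imread("pics/side0.png")
c1=cv2.resize(a[220:265,195:380],None,fx=4.3,fy=4.3,interpolation=cv2.INTER_CUBIC)
c2=cv2.resize(a[320:385,195:380],None,fx=4.3,fy=4.3,interpolation=cv2.INTER_CUBIC)
cv2.imwrite("pics/c1.png",np.vstack([c1,c2])); 
g=cv2.cvtColor(a,cv2.COLOR_BGR2HSV)
# bracket grey plate
m=((g[...,1]<50)&(g[...,2]>90)).astype(np.uint8)*255
m[:215]=0;m[270:]=0;m[:,:195]=0;m[:,385:]=0
m=cv2.morphologyEx(m,cv2.MORPH_CLOSE,np.ones((9,9)))
cs=max(cv2.findContours(m,0,2)[0],key=cv2.contourArea); r=cv2.minAreaRect(cs); print(r)
P=[onz("top",p,.010) for p in cv2.boxPoints(r)]; print(np.round(P,4))
P=np.array(P); print("center",P.mean(0),[np.linalg.norm(P[i]-P[i-1]) for i in range(4)])
E
```

```text
((286.49432373046875, 239.2554168701172), (167.3586883544922, 37.146385192871094), 1.2730300426483154)
[[ 0.5696  0.0456  0.01  ]
 [ 0.6377  0.0449  0.01  ]
 [ 0.6272 -0.2609  0.01  ]
 [ 0.5598 -0.2581  0.01  ]]
center [ 0.59858226 -0.10710941  0.01      ] [np.float64(0.30385681426606975), np.float64(0.06811732517691943), np.float64(0.30591108179651305), np.float64(0.06744358841997988)]
```

View pics/c1.png

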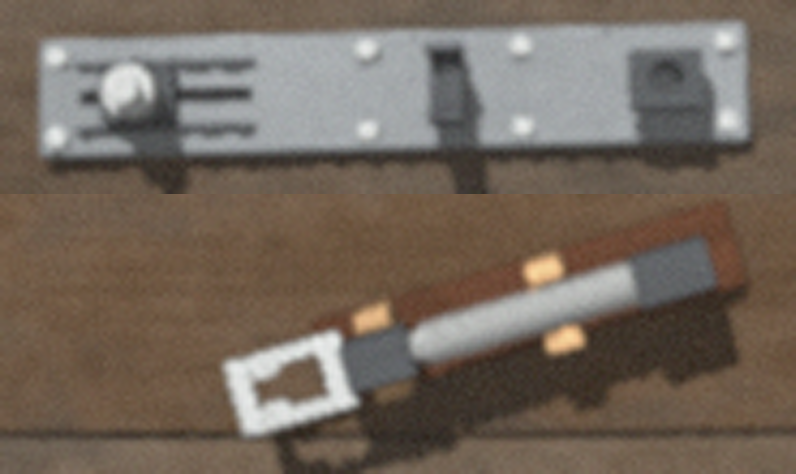

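In the enlarged crop, the hole is near crop (667,74) and the post head near (128,90). The hook block top is centred at about (674,272), the grip block at (380,357) and the eye plate at (290,384). Next I'll convert these to world points and crop the side view.

```bash
python3 - <<'E'
from h import *
def A(x,y,z): return onz("top",(195+(x+.5)/4.3-.5,220+(y+.5)/4.3-.5),z)
def B(x,y,z): return onz("top",(195+(x+.5)/4.3-.5,320+(y-193+.5)/4.3-.5),z)
l=A(56,97,.012); r=A(727.5,80,.012); u=(r-l)/np.linalg.norm(r-l); print("bolts",l,r,np.linalg.norm(r-l), "yaw of +x(hole->post)",np.degrees(np.arctan2(*(l-r)[[1,0]])))
h=A(667,74,.034); bc=A(666,79,.034); p=A(128,90,.052)
n=np.array([-u[1],u[0],0])
for k,v in dict(hole=h,block=bc,post=p).items(): print(k,v.round(4),"lat",((v-l)@n).round(4),"along",((v-r)@-u).round(4))
hk=B(674.5,271.5,.056); g=B(380,357,.056); e=B(290,384,.048); hc=B(525,311,.055)
print(hk,g,e,np.linalg.norm((g-hk)),np.linalg.norm((e-hk)[:2]))
for q in (g,e):print(np.degrees(np.arctan2(*(q-hk)[[1,0]])))
print("proj side",proj("side",[h,p,hk,g,e]).round(1).tolist())
b=cv2.imread("pics/side0.png")
c=cv2.resize(b[240:350,285:440],None,fx=5,fy=5,interpolation=cv2.INTER_CUBIC)
cv2.imwrite("pics/c2.png",c)
E
```

```text
bolts [0.59456181 0.03574561 0.012     ] [ 0.59857319 -0.24789578  0.012     ] 0.2836697523632164 yaw of +x(hole->post) 90.81024606207953
hole [ 0.5994 -0.2215  0.034 ] lat 0.0012 along 0.0264
block [ 0.5973 -0.2211  0.034 ] lat -0.0009 along 0.0268
post [ 0.5937 -0.003   0.052 ] lat -0.0014 along 0.245
[ 0.42502116 -0.2210053   0.056     ] [ 0.39240615 -0.10432525  0.056     ] [ 0.38065646 -0.0675499   0.048     ] 0.12115268902622701 0.15973975260769385
105.61701392371386
106.12483767788414
proj side [[316.7, 259.1], [304.3, 311.4], [398.8, 253.7], [415.1, 284.6], [421.4, 299.1]]
```

View pics/c2.png

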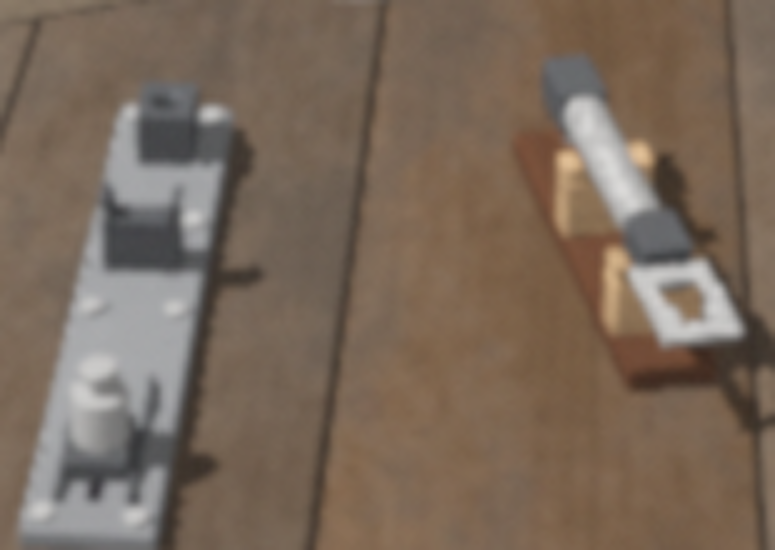

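The side view agrees with the top-view points to about 1–1.5 px, with the same offset everywhere, which is calibration bias. The hook block top is near crop (573,75) and the hole near (166,99). The plan is to grip the hook block high, so the fingertips stay above the anchor block's top.

```bash
cat >> h.py <<'E'
from scipy.spatial.transform import Rotation as R
def tool(yaw,pitch=0):  # tool x along yaw (deg) in the plan, tipped up by pitch (rad)
    y=np.radians(yaw); x=np.array([np.cos(y)*np.cos(pitch),np.sin(y)*np.cos(pitch),np.sin(pitch)])
    ty=np.array([np.sin(y),-np.cos(y),0]); return R.from_matrix(np.c_[x,ty,np.cross(x,ty)])
def inc(p,rot,p0=None,r0=None):
    s=monitor.observe(); p0=s["position"] if p0 is None else np.array(p0); r0=R.from_quat(s["eef_rot"]) if r0 is None else r0
    print("inc",(r0.inv().apply(np.array(p)-p0)/.4).round(4).tolist(),((r0.inv()*rot).as_rotvec()/np.radians(120)).round(4).tolist())
E
python3 - <<'E'
from h import *
inc([.31,-.45,.2],tool(65)); inc([.424,-.2203,.13],tool(105.9))
E
```

```text
inc [0.4652, -0.526, 0.1316] [-0.0009, -0.0004, -0.4195]
inc [0.8863, -1.009, 0.3076] [-0.0008, -0.0007, -0.7603]
```

Request:
carry_out(increments=[[[0.465, -0.526, 0.13], [0, 0, -0.42], 1], [[0.465, -0.526, 0.13], [0, 0, -0.42], 1], [[0.465, -0.526, 0.13], [0, 0, -0.42], 1], [[0.465, -0.526, 0.13], [0, 0, -0.42], 1], [[0.465, -0.526, 0.13], [0, 0, -0.42], 1], [[0.465, -0.526, 0.13], [0, 0, -0.42], 1], [[0.465, -0.526, 0.13], [0, 0, -0.42], 1]], force=70)

```text
clock: 0.8
position: [0.3126, -0.4441, 0.2002]
eef_rot: [0.84, 0.542, 0.001, -0.003]
contact_force: [0.6, -0.2, -0.2]
grip_width: 0.0855
finger_force: 0.0
```

```bash
python3 - <<'E'
from h import *
inc([.424,-.2203,.10],tool(105.9)); s=monitor.observe(); print(s["position"],s["q"],s["contact_force"])
E
```

```text
inc [0.6232, 0.0241, 0.2535] [-0.0006, -0.0029, -0.3352]
[ 0.31262304 -0.44410112  0.20015168] [ 1.03497985  0.44551468 -0.21092487  2.05476634  0.14202845  0.65987151
  0.30673526] [ 0.63143295 -0.2277605  -0.20965626]
```

Request:
carry_out(increments=[[[0.623, 0.024, 0.253], [0, -0.002, -0.335], 1], [[0.623, 0.024, 0.253], [0, -0.002, -0.335], 1], [[0.623, 0.024, 0.253], [0, -0.002, -0.335], 1], [[0.623, 0.024, 0.253], [0, -0.002, -0.335], 1], [[0.623, 0.024, 0.253], [0, -0.002, -0.335], 1], [[0.623, 0.024, 0.253], [0, -0.002, -0.335], 1], [[0.623, 0.024, 0.253], [0, -0.002, -0.335], 1], [[0.623, 0.024, 0.253], [0, -0.002, -0.335], 1], [[0.623, 0.024, 0.253], [0, -0.002, -0.335], 1]])

```text
clock: 1.7
position: [0.4233, -0.231, 0.1004]
eef_rot: [0.608, 0.794, -0.002, 0.001]
contact_force: [-1.0, -0.7, -0.1]
grip_width: 0.0855
finger_force: 0.0
```

```bash
python3 - <<'E'
from h import *
inc([.424,-.2203,.0595],tool(105.9)); s=monitor.observe(); print(s["position"],s["q"],s["contact_force"])
E
```

```text
inc [0.026, 0.0088, 0.1021] [-0.001, 0.0025, -0.0071]
[ 0.42331018 -0.2310432   0.10038413] [ 0.60226542  0.56121208 -0.26572661  2.24649823  0.40590902  0.37633641
  0.25841828] [-0.95661642 -0.70438293 -0.11659196]
```

Request:
carry_out(increments=[[[0, 0, 0], [0, 0, 0], 1], [[0, 0, 0], [0, 0, 0], 1], [[0, 0, 0], [0, 0, 0], 1]])

```text
clock: 2.0
position: [0.4237, -0.2298, 0.1004]
eef_rot: [0.608, 0.794, -0.002, 0.001]
contact_force: [-0.4, 0.3, -0.4]
grip_width: 0.0853
finger_force: 0.0
```

```bash
python3 - <<'E'
from h import *
inc([.424,-.2203,.0595],tool(105.9)); s=monitor.observe(); print(s["position"],s["joint_velocities"].round(3),s["contact_force"])
snap("top","t1"); snap("side","s1")
a=cv2.imread("pics/t1.png")[300:400,240:380];b=cv2.imread("pics/s1.png")[220:320,360:460]
cv2.imwrite("pics/m1.png",np.hstack([cv2.resize(a,None,fx=3.2,fy=3.2,interpolation=2),cv2.resize(b,None,fx=3.2,fy=3.2,interpolation=2)]))
E
```

```text
inc [0.0231, 0.0071, 0.1021] [-0.0006, 0.0021, -0.0062]
[ 0.42368102 -0.22976562  0.10036434] [-0.006  0.002 -0.003  0.001 -0.001 -0.    -0.   ] [-0.37703533  0.30900325 -0.39526907]
```

View pics/m1.png

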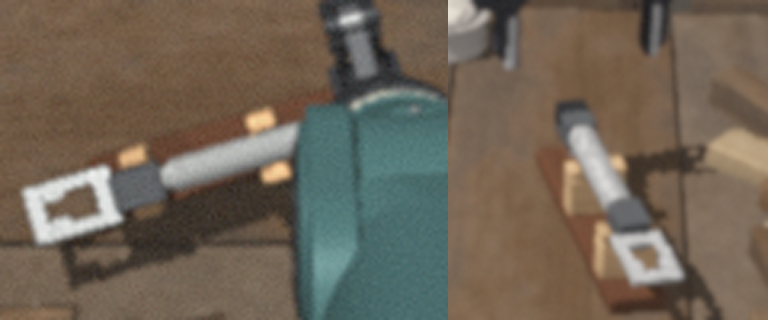

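The fingers straddle the hook block in the side view: they sit near mosaic (512,45) and (655,35), with the block at (575,115). Descending to grasp.

Request:
carry_out(increments=[[[0.023, 0.007, 0], [0, 0.002, -0.006], 1], [[0.023, 0.007, 0.06], [0, 0.002, -0.006], 1], [[0.023, 0.007, 0.102], [0, 0.002, -0.006], 1], [[0.023, 0.007, 0.102], [0, 0.002, -0.006], 1], [[0.023, 0.007, 0.102], [0, 0.002, -0.006], 0], [[0.023, 0.007, 0.102], [0, 0.002, -0.006], -0.4]], force=50)

```text
clock: 2.7
position: [0.4246, -0.2192, 0.0599]
eef_rot: [0.602, 0.799, -0.0, -0.0]
contact_force: [-0.5, 0.3, -0.5]
grip_width: 0.0591
finger_force: 0.0
```

Request:
carry_out(increments=[[[0, 0, 0], [0, 0, 0], -0.5], [[0, 0, 0], [0, 0, 0], -0.6], [[0, 0, 0], [0, 0, 0], -1], [[0, 0, 0], [0, 0, 0], -1], [[0, 0, 0], [0, 0, 0], -1], [[0, 0, 0], [0, 0, 0], -1]])

```text
clock: 3.3
position: [0.4244, -0.2197, 0.0596]
eef_rot: [0.602, 0.798, -0.001, -0.0]
contact_force: [-0.7, 0.1, 5.6]
grip_width: 0.0187
finger_force: 53.3
```

Request:
carry_out(increments=[[[0, 0, -0.02], [0, 0, 0], -1], [[0, 0, -0.05], [0, 0, 0], -1], [[0, 0, -0.09], [0, 0, 0], -1], [[0, 0, -0.125], [0, 0, 0], -1], [[0, 0, -0.125], [0, 0, 0], -1], [[0, 0, -0.125], [0, 0, 0], -1]], force=70)

```text
clock: 3.9
position: [0.4243, -0.2196, 0.1096]
eef_rot: [0.602, 0.798, -0.0, -0.0]
contact_force: [-0.2, -0.2, -2.5]
grip_width: 0.0184
finger_force: 72.8
```

```bash
python3 - <<'E'
from h import *
s=monitor.observe(); print(s["position"],s["contact_force"],s["moment"],R.from_quat(s["eef_rot"]).as_matrix()[:,0])
snap("top","t2"); snap("side","s2")
a=cv2.imread("pics/t2.png")[290:390,240:380];b=cv2.imread("pics/s2.png")[205:305,360:460]
cv2.imwrite("pics/m2.png",np.hstack([cv2.resize(a,None,fx=3.2,fy=3.2,interpolation=2),cv2.resize(b,None,fx=3.2,fy=3.2,interpolation=2)]))
inc([.5973+.0004,-.2205-.0004+.0010,.105],tool(90.8))
E
```

```text
[ 0.42425449 -0.21960409  0.10964525] [-0.21617586 -0.15946018 -2.45522468] [-0.10922684 -0.05143283  0.01585797] [-2.74961257e-01  9.61455295e-01 -1.53378816e-04]
inc [-0.121, 0.4177, 0.0087] [-0.0011, -0.0003, 0.1264]
```

View pics/m2.png

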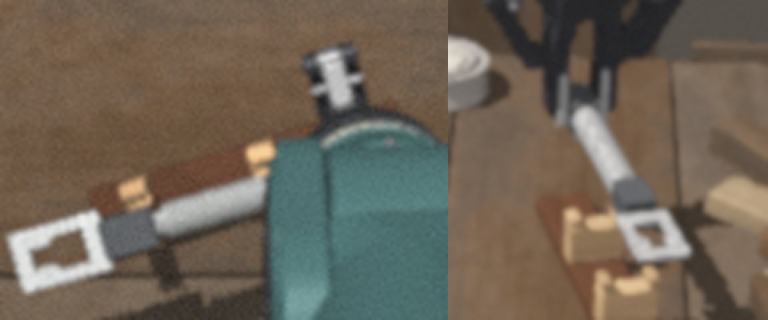

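The spring is lifted and held at the hook. The eye centre is near mosaic top (60,251) and side (655,235). I'll triangulate it to check for sag and yaw.

```bash
python3 - <<'E'
from h import *
def tri(a,b):
    A=[];B=[]
    for n,uv in(("top",a),("side",b)):
        o,d=ray(n,uv); d/=np.linalg.norm(d); M=np.eye(3)-np.outer(d,d); A.append(M);B.append(M@o)
    return np.linalg.lstsq(np.vstack(A),np.hstack(B),rcond=None)[0]
s=monitor.observe(); p=s["position"]
for a,b in(((258.75,368.4),(424.7,278.4)),((280.6,363.4),(417.5,264.4))):
    q=tri(a,b); d=q-p; print(q.round(4),"proj err",(proj("top",q)-a).round(1),(proj("side",q)-b).round(1),np.linalg.norm(d[:2]),np.degrees(np.arctan2(d[1],d[0])))
E
```

```text
[ 0.3788 -0.0678  0.0938] proj err [[0. 1.]] [[-0.9  0.1]] 0.15806438559125963 106.51787518998985
[ 0.39   -0.1042  0.1018] proj err [[-0.  -0.2]] [[ 0.2 -0. ]] 0.11995309029109613 106.34537175365095
```

```bash
python3 - <<'E'
from h import *
inc([.598,-.2200,.100],tool(90.7))
E
```

```text
inc [-0.1214, 0.4184, 0.0212] [-0.0011, -0.0003, 0.1273]
```

Request:
carry_out(increments=[[[-0.012, 0.042, 0], [0, 0, 0.013], -1], [[-0.036, 0.125, 0], [0, 0, 0.038], -1], [[-0.061, 0.21, 0], [0, 0, 0.064], -1], [[-0.085, 0.29, 0], [0, 0, 0.09], -1], [[-0.108, 0.37, 0], [0, 0, 0.113], -1], [[-0.118, 0.405, 0.01], [0, 0, 0.124], -1], [[-0.121, 0.418, 0.021], [-0.001, 0, 0.127], -1], [[-0.121, 0.418, 0.021], [-0.001, 0, 0.127], -1], [[-0.121, 0.418, 0.021], [-0.001, 0, 0.127], -1], [[-0.121, 0.418, 0.021], [-0.001, 0, 0.127], -1]])

```text
clock: 5.0
position: [0.5962, -0.2203, 0.1003]
eef_rot: [0.703, 0.711, -0.001, -0.001]
contact_force: [0.2, 0.5, -2.2]
grip_width: 0.0184
finger_force: 72.7
```

```bash
python3 - <<'E'
from h import *
s=monitor.observe(); print(s["position"],s["contact_force"],s["moment"])
inc([.598,-.2200,.0755],tool(90.7))
snap("top","t3"); snap("side","s3")
a=cv2.imread("pics/t3.png")[205:275,195:375];b=cv2.imread("pics/s3.png")[205:355,270:360]
cv2.imwrite("pics/m3.png",np.hstack([cv2.resize(a,(514,200),interpolation=2),cv2.resize(b[:60],(286,200),interpolation=2)]))
b=cv2.resize(b,None,fx=4,fy=4,interpolation=2)
c=np.zeros((600,360+430,3),np.uint8); c[:,:360]=b; a=cv2.resize(a,(430,167),interpolation=2); c[:167,360:]=a
cv2.imwrite("pics/m3.png",c)
E
```

```text
[ 0.59617382 -0.22031194  0.10025646] [ 0.19553488  0.52868871 -2.18280258] [-0.15472617 -0.02510901  0.0073959 ]
inc [0.0007, 0.0047, 0.0619] [-0.001, -0.0001, 0.0]
```

View pics/m3.png

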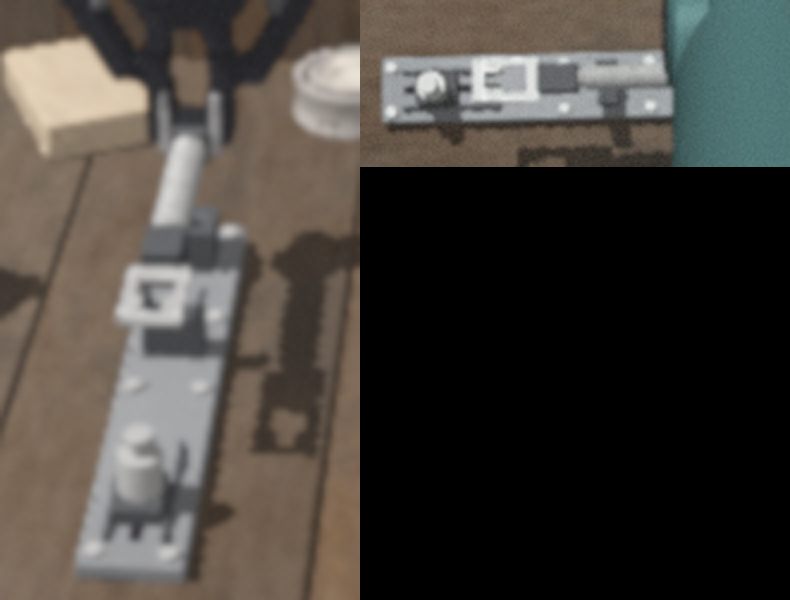

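The top view has the eye centred at about px (256.1,238.5) and the side view at (308.8,278.8). The spring hovers over the bracket, roughly along its centre line.

```bash
cat >> h.py <<'E'
def tri(a,b):
    A=[];B=[]
    for n,uv in(("top",a),("side",b)):
        o,d=ray(n,uv); d/=np.linalg.norm(d); M=np.eye(3)-np.outer(d,d); A.append(M);B.append(M@o)
    return np.linalg.lstsq(np.vstack(A),np.hstack(B),rcond=None)[0]
E
python3 - <<'E'
from h import *
s=monitor.observe(); p=s["position"]; print(p)
u=R.from_quat(s["eef_rot"]).as_matrix()[:,0]; print(u)
for a,b in(((256.1,238.5),(308.75,278.75)),((277.9,237.2),(311.25,265))):
    q=tri(a,b); d=q-p; print(q.round(4),"proj err",(proj("top",q)-a).round(1),(proj("side",q)-b).round(1),np.linalg.norm(d[:2]),np.degrees(np.arctan2(d[1],d[0])))
t=lambda x,y:(195+(x+.5)/4.3-.5,220+(y+.5)/4.3-.5); v=lambda x,y:(285+(x+.5)/5-.5,240+(y+.5)/5-.5)
for n,a,b in(("hole",t(667,74),v(166,99)),("post head",t(126,88),v(101,366)),("bolt r",t(727,41),v(130,112)),("bolt l1",t(56,57),v(134,516)),("bolt l2",t(56,137),v(42,511)),("m1",t(367,50),v(176,308)),("m2",t(367,130),v(93,306))):
    q=tri(a,b);print(n,q.round(4),(proj("top",q)-a).round(1),(proj("side",q)-b).round(1))
E
```

```text
[ 0.59707029 -0.22034849  0.1007185 ]
[-1.22967433e-02  9.99924390e-01  6.50671868e-05]
[ 0.5933 -0.0629  0.0847] proj err [[0.  0.3]] [[-0.2 -0. ]] 0.1574575296873153 91.37438137966201
[ 0.5939 -0.1003  0.0925] proj err [[0.1 0.6]] [[-0.5 -0. ]] 0.12013798586255708 91.52889050420107
hole [ 0.5983 -0.2217  0.0333] [[0.1 0.7]] [[-0.6 -0. ]]
post head [ 0.5937 -0.0018  0.0498] [[0.1 0.6]] [[-0.6 -0. ]]
bolt r [ 0.6161 -0.2481  0.01  ] [[-0.1 -0.5]] [[0.4 0. ]]
bolt l1 [0.5942 0.0344 0.0114] [[0.8 9.5]] [[-9.6 -1. ]]
bolt l2 [0.5935 0.0377 0.0128] [[-1.2 -8.8]] [[8.9 0.5]]
m1 [ 0.5954 -0.0977  0.0118] [[0.7 9.7]] [[-8.8 -0.9]]
m2 [ 0.5949 -0.0944  0.0119] [[-1.1 -8.6]] [[7.9 0.4]]
```

Request:
carry_out(increments=[[[0.001, 0.0025, 0.02], [0, 0, 0], -1], [[0.001, 0.0025, 0.04], [0, 0, 0], -1], [[0.001, 0.0025, 0.06], [0, 0, 0], -1], [[0.001, 0.0025, 0.06], [0, 0, 0], -1], [[0.001, 0.0025, 0.06], [0, 0, 0], -1], [[0.001, 0.0025, 0.06], [0, 0, 0], -1]])

```text
clock: 5.7
position: [0.5995, -0.2195, 0.0766]
eef_rot: [0.703, 0.712, 0.0, 0.0]
contact_force: [0.6, 1.0, -1.8]
grip_width: 0.0185
finger_force: 72.7
```

Request:
carry_out(increments=[[[-0.001, -0.0025, 0], [0, 0, 0], -1], [[-0.001, -0.0025, 0.006], [0, 0, 0], -1], [[-0.001, -0.0025, 0.012], [0, 0, 0], -1], [[-0.001, -0.0025, 0.016], [0, 0, 0], -1], [[-0.001, -0.0025, 0.016], [0, 0, 0], -1]])

```text
clock: 6.2
position: [0.5981, -0.2198, 0.0699]
eef_rot: [0.703, 0.712, 0.0, -0.0]
contact_force: [0.1, -0.6, -2.1]
grip_width: 0.0184
finger_force: 72.7
```

No contact yet, and the tip is about 2 mm inside the mouth. Continuing slowly.

Request:
carry_out(increments=[[[0, 0, 0.005], [0, 0, 0], -1], [[0, 0, 0.01], [0, 0, 0], -1], [[0, 0, 0.01], [0, 0, 0], -1]])

```text
clock: 6.5
position: [0.5981, -0.2199, 0.0658]
eef_rot: [0.703, 0.712, 0.0, -0.0]
contact_force: [-0.7, -0.1, -1.9]
grip_width: 0.0185
finger_force: 72.7
```

Request:
carry_out(increments=[[[0, 0, 0.005], [0, 0, 0], -1], [[0, 0, 0.01], [0, 0, 0], -1], [[0, 0, 0.0125], [0, 0, 0], -1], [[0, 0, 0.0125], [0, 0, 0], -1]])

```text
clock: 6.9
position: [0.5982, -0.2199, 0.061]
eef_rot: [0.703, 0.712, 0.0, -0.0]
contact_force: [0.1, 0.3, -1.0]
grip_width: 0.0187
finger_force: 72.7
```

Request:
carry_out(increments=[[[0, 0, 0.003], [0, 0, 0], -1], [[0, 0, 0.005], [0, 0, 0], -1], [[0, 0, 0.005], [0, 0, 0], -1]])

```text
clock: 7.2
position: [0.5983, -0.2199, 0.0591]
eef_rot: [0.703, 0.712, 0.0, 0.0]
contact_force: [0.3, -1.5, -1.1]
grip_width: 0.0183
finger_force: 72.7
```

Request:
carry_out(increments=[[[0, 0, 0.002], [0, 0, 0], -1], [[0, 0, 0.004], [0, 0, 0], -1], [[0, 0, 0.004], [0, 0, 0], -1]])

```text
clock: 7.5
position: [0.5984, -0.22, 0.0583]
eef_rot: [0.703, 0.712, 0.0, 0.0]
contact_force: [-1.7, -0.6, 3.3]
grip_width: 0.0181
finger_force: 73.6
```

The pin is in, with light contact at 5 N. Releasing, then rising and moving to the eye block.

Request:
carry_out(increments=[[[0, 0, 0], [0, 0, 0], -0.6], [[0, 0, 0], [0, 0, 0], -0.2], [[0, 0, 0], [0, 0, 0], 0], [[0, 0, -0.02], [0, 0, 0], 0], [[0, 0, -0.06], [0, 0, 0], 0], [[0, 0, -0.1], [0, 0, 0], 0], [[0, 0, -0.1], [0, 0, 0], 0]])

```text
clock: 8.2
position: [0.6006, -0.2205, 0.1011]
eef_rot: [0.703, 0.712, 0.002, 0.003]
contact_force: [0.9, -0.3, 0.4]
grip_width: 0.0426
finger_force: 0.0
```

```bash
python3 - <<'E'
from h import *
s=monitor.observe(); print(s["position"],s["contact_force"],s["grip_width"])
snap("top","t4"); snap("side","s4")
a=cv2.imread("pics/t4.png")[215:265,195:375];b=cv2.imread("pics/s4.png")[230:350,270:360]
c=np.zeros((600,790,3),np.uint8); c[:200,:720]=cv2.resize(a,None,fx=4,fy=4,interpolation=2); c[200:,:300]=cv2.resize(b,(300,400),interpolation=2)
cv2.imwrite("pics/m4.png",c)
E
```

```text
[ 0.60064544 -0.22053701  0.10106042] [ 0.89240179 -0.29426193  0.44582698] 0.0425925042423984
```

View pics/m4.png

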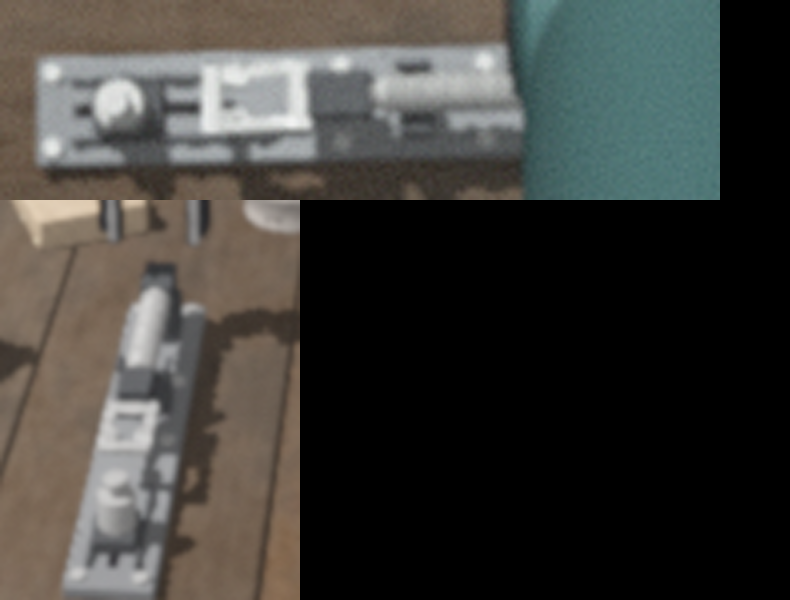

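The pin is in the hole and the coil lies between the saddle cheeks. In the top crop the eye spans x of about 203–308, the grip block is at (340,93), and the post is at about (121,107).

```bash
python3 - <<'E'
from h import *
t=lambda x,y:(195+(x+.5)/4-.5,215+(y+.5)/4-.5)
print("grip",onz("top",t(340,93),.054)); print("far edge",onz("top",t(203,102),.046),"near edge",onz("top",t(308,97),.046)); print("post",onz("top",t(121.5,108),.041),onz("top",t(121,104),.052))
inc([.5968,-.099,.10],tool(90.7))
E
```

```text
grip [ 0.59713813 -0.09957031  0.054     ]
far edge [ 0.5945931 -0.0388236  0.046    ] near edge [ 0.59627174 -0.0848654   0.046     ]
post [ 0.59277286 -0.00190464  0.041     ] [ 0.59358901 -0.00382531  0.052     ]
inc [0.3031, -0.0016, -0.003] [0.0013, 0.0002, 0.0002]
```

Request:
carry_out(increments=[[[0.04, 0, 0], [0, 0, 0], 0], [[0.12, 0, 0], [0, 0, 0], 0], [[0.2, 0, 0], [0, 0, 0], 0], [[0.27, 0, 0], [0, 0, 0], 0], [[0.303, -0.002, -0.003], [0.001, 0, 0], 0], [[0.303, -0.002, -0.003], [0.001, 0, 0], 0], [[0.303, -0.002, -0.003], [0.001, 0, 0], 0], [[0.303, -0.002, -0.003], [0.001, 0, 0], 0]])

```text
clock: 9.1
position: [0.5958, -0.1011, 0.0986]
eef_rot: [0.704, 0.711, -0.001, -0.0]
contact_force: [0.1, -0.6, 0.6]
grip_width: 0.0424
finger_force: 0.0
```

```bash
python3 - <<'E'
from h import *
inc([.5968,-.099,.052],tool(90.7)); print(monitor.observe()["position"])
E
```

```text
inc [0.0054, 0.0029, 0.1166] [-0.0009, 0.0006, -0.0011]
[ 0.59576474 -0.10110194  0.09863175]
```

Request:
carry_out(increments=[[[0.003, 0.001, 0.03], [0, 0, -0.001], 0], [[0.003, 0.001, 0.08], [0, 0, -0.001], 0], [[0.003, 0.001, 0.117], [0, 0, -0.001], 0], [[0.003, 0.001, 0.117], [0, 0, -0.001], 0], [[0.003, 0.001, 0.117], [0, 0, -0.001], 0], [[0.003, 0.001, 0.117], [0, 0, -0.001], 0]])

```text
clock: 9.7
position: [0.5967, -0.0977, 0.0524]
eef_rot: [0.702, 0.712, -0.0, -0.0]
contact_force: [-0.3, -0.2, 0.2]
grip_width: 0.0427
finger_force: 0.0
```

```bash
python3 - <<'E'
from h import *
inc([.5968,-.099,.052],tool(90.7)); s=monitor.observe();print(s["position"],s["contact_force"])
E
```

```text
inc [-0.0032, 0.0001, 0.001] [-0.0003, -0.0001, 0.0012]
[ 0.5967459  -0.09770577  0.05238685] [-0.3474925  -0.21247737  0.23504379]
```

Request:
carry_out(increments=[[[-0.003, 0, 0], [0, 0, 0], -0.3], [[-0.003, 0, 0], [0, 0, 0], -0.5], [[-0.003, 0, 0], [0, 0, 0], -1], [[-0.003, 0, 0], [0, 0, 0], -1], [[-0.003, 0, 0], [0, 0, 0], -1], [[-0.003, 0, 0], [0, 0, 0], -1]], force=60)

```text
clock: 10.3
position: [0.5967, -0.099, 0.0526]
eef_rot: [0.702, 0.712, -0.0, -0.0]
contact_force: [-1.2, -1.4, 5.5]
grip_width: 0.0191
finger_force: 61.2
```

```bash
python3 - <<'E'
from h import *
s=monitor.observe();print(s["position"],s["contact_force"],s["moment"],s["finger_force"],s["grip_width"])
E
```

```text
[ 0.59665252 -0.0989954   0.05260044] [-1.18791776 -1.40325519  5.54801323] [-0.27905967  0.15868289  0.0192596 ] 61.19377613067627 0.019057779999933445
```

Request:
carry_out(increments=[[[0, 0, -0.004], [0, 0.006, 0], -1], [[0, 0, -0.008], [0, 0.0124, 0], -1], [[0.008, 0, -0.0085], [0, 0.0124, 0], -1], [[0.018, 0, -0.0085], [0, 0.0124, 0], -1], [[0.028, 0, -0.009], [0, 0.0124, 0], -1], [[0.037, 0, -0.009], [0, 0.0124, 0], -1], [[0.037, 0, -0.009], [0, 0.0124, 0], -1], [[0.037, 0, -0.009], [0, 0.0124, 0], -1]])

```text
clock: 11.1
position: [0.5959, -0.0843, 0.0555]
eef_rot: [0.702, 0.712, 0.008, -0.01]
contact_force: [1.6, -3.9, 0.2]
grip_width: 0.0188
finger_force: 60.6
```

```bash
python3 - <<'E'
from h import *
s=monitor.observe();print(s["position"],s["contact_force"],s["moment"],s["finger_force"],s["grip_width"])
E
```

```text
[ 0.5959481  -0.08426018  0.05552683] [ 1.64933203 -3.93191982  0.23014443] [-1.01396242 -0.1431431   0.07832549] 60.64584732055664 0.018796848204778355
```

Request:
carry_out(increments=[[[0.008, 0, 0], [0, 0, 0], -1], [[0.015, 0, 0], [0, 0, 0], -1], [[0.0225, 0, 0], [0, 0, 0], -1], [[0.0225, 0, 0], [0, 0, 0], -1], [[0.0225, 0, 0], [0, 0, 0], -1]])

```text
clock: 11.6
position: [0.5958, -0.0753, 0.0558]
eef_rot: [0.702, 0.712, 0.008, -0.01]
contact_force: [0.8, -4.5, 0.6]
grip_width: 0.0185
finger_force: 60.6
```

Request:
carry_out(increments=[[[0.0025, 0, 0], [0, 0, 0], -1], [[0.005, 0, 0], [0, 0, 0], -1], [[0.005, 0, 0], [0, 0, 0], -1]])

```text
clock: 11.9
position: [0.5958, -0.0734, 0.0558]
eef_rot: [0.702, 0.712, 0.008, -0.01]
contact_force: [0.8, -5.5, -0.5]
grip_width: 0.0186
finger_force: 60.6
```

Request:
carry_out(increments=[[[0.0025, 0, 0], [0, 0, 0], -1], [[0.0025, 0, 0], [0, 0, 0], -1], [[0.0025, 0, 0], [0, 0, 0], -1]])

```text
clock: 12.2
position: [0.5957, -0.0727, 0.0558]
eef_rot: [0.702, 0.712, 0.008, -0.01]
contact_force: [0.6, -5.3, 0.1]
grip_width: 0.0185
finger_force: 60.6
```

Request:
carry_out(increments=[[[0.0025, 0, 0], [0, 0, 0], -1], [[0.0025, 0, 0], [0, 0, 0], -1], [[0.0025, 0, 0], [0, 0, 0], -1]])

```text
clock: 12.5
position: [0.5958, -0.0717, 0.0559]
eef_rot: [0.702, 0.712, 0.008, -0.01]
contact_force: [1.6, -4.9, -0.6]
grip_width: 0.0187
finger_force: 60.6
```

Request:
carry_out(increments=[[[0.0025, 0, 0], [0, 0, 0], -1], [[0.0025, 0, 0], [0, 0, 0], -1], [[0.0025, 0, 0], [0, 0, 0], -1]])

```text
clock: 12.8
position: [0.5957, -0.0708, 0.0559]
eef_rot: [0.702, 0.712, 0.008, -0.01]
contact_force: [0.6, -6.6, -0.1]
grip_width: 0.0188
finger_force: 60.5
```

Request:
carry_out(increments=[[[0.0025, 0, 0], [0, 0, 0], -1], [[0.0025, 0, 0], [0, 0, 0], -1], [[0.0025, 0, 0], [0, 0, 0], -1]])

```text
clock: 13.1
position: [0.5957, -0.0699, 0.0559]
eef_rot: [0.702, 0.712, 0.008, -0.01]
contact_force: [0.2, -6.2, -1.1]
grip_width: 0.0189
finger_force: 60.5
```

Request:
carry_out(increments=[[[0.0025, 0, 0], [0, 0, 0], -1], [[0.0025, 0, 0], [0, 0, 0], -1], [[0.0025, 0, 0], [0, 0, 0], -1]])

```text
clock: 13.4
position: [0.5957, -0.069, 0.0559]
eef_rot: [0.702, 0.712, 0.008, -0.01]
contact_force: [1.0, -5.9, -0.6]
grip_width: 0.0186
finger_force: 60.5
```

Request:
carry_out(increments=[[[0.0025, 0, 0], [0, 0, 0], -1], [[0.0025, 0, 0], [0, 0, 0], -1], [[0.0025, 0, 0], [0, 0, 0], -1]])

```text
clock: 13.7
position: [0.5957, -0.068, 0.0559]
eef_rot: [0.702, 0.712, 0.008, -0.01]
contact_force: [0.9, -5.3, -1.0]
grip_width: 0.0186
finger_force: 60.5
```

Request:
carry_out(increments=[[[0.0025, 0, 0], [0, 0, 0], -1], [[0.0025, 0, 0], [0, 0, 0], -1], [[0.0025, 0, 0], [0, 0, 0], -1]])

```text
clock: 14.0
position: [0.5957, -0.0676, 0.0559]
eef_rot: [0.702, 0.712, 0.008, -0.009]
contact_force: [1.8, -7.9, -1.1]
grip_width: 0.0193
finger_force: 60.5
```

Request:
carry_out(increments=[[[0.0025, 0, 0], [0, 0, 0], -1], [[0.0025, 0, 0], [0, 0, 0], -1], [[0.0025, 0, 0], [0, 0, 0], -1]])

```text
clock: 14.3
position: [0.5957, -0.0674, 0.056]
eef_rot: [0.702, 0.712, 0.008, -0.009]
contact_force: [0.4, -7.4, -1.7]
grip_width: 0.0189
finger_force: 60.5
```

The tool has stalled at y ≈ -0.0676, so the eye has met the post. I'll back off, rise 1.2 mm and touch again to be sure it is the head and not the neck.

Request:
carry_out(increments=[[[-0.006, 0, 0], [0, 0, 0], -1], [[-0.01, 0, -0.003], [0, 0.0038, 0], -1], [[-0.01, 0, -0.003], [0, 0.0038, 0], -1], [[-0.01, 0, -0.003], [0, 0.0038, 0], -1], [[-0.0075, 0, -0.003], [0, 0.0038, 0], -1], [[-0.005, 0, -0.003], [0, 0.0038, 0], -1], [[-0.005, 0, -0.003], [0, 0.0038, 0], -1], [[-0.005, 0, -0.003], [0, 0.0038, 0], -1]])

```text
clock: 15.1
position: [0.5956, -0.0682, 0.0571]
eef_rot: [0.702, 0.712, 0.011, -0.012]
contact_force: [0.3, -6.7, -0.2]
grip_width: 0.0187
finger_force: 60.5
```

Request:
carry_out(increments=[[[0.0025, 0, 0], [0, 0, 0], -1], [[0.0025, 0, 0], [0, 0, 0], -1], [[0.0025, 0, 0], [0, 0, 0], -1]])

```text
clock: 15.4
position: [0.5957, -0.0677, 0.0571]
eef_rot: [0.702, 0.712, 0.011, -0.012]
contact_force: [1.2, -7.0, 0.1]
grip_width: 0.0187
finger_force: 60.5
```

Request:
carry_out(increments=[[[0.0025, 0, 0], [0, 0, 0], -1], [[0.0025, 0, 0], [0, 0, 0], -1], [[0.0025, 0, 0], [0, 0, 0], -1]])

```text
clock: 15.7
position: [0.5956, -0.0676, 0.0571]
eef_rot: [0.702, 0.712, 0.01, -0.012]
contact_force: [1.0, -7.8, -1.2]
grip_width: 0.019
finger_force: 60.5
```

Contact came at the same place, so it is the head and the post axis is about 220.3 mm from the hole. I'll back off, tip up to 0.08 rad, stretch to about 67 mm, then lower over the head.

```bash
cat >> h.py <<'E'
def P(s,th,yaw=90.7,lat=0):
    u=np.array([np.cos(np.radians(yaw)),np.sin(np.radians(yaw)),0]); z=np.array([0,0,1.])
    o=np.array([.5967,-.0990,.0526])-.122*u-.0086*z
    return o+(.122+s)*(np.cos(th)*u+np.sin(th)*z)+.0086*(-np.sin(th)*u+np.cos(th)*z)+lat*np.array([u[1],-u[0],0]), tool(yaw,th)
E
python3 - <<'E'
from h import *
p0,r0=P(.0325,.034); print(p0,monitor.observe()["position"])
for s,t in((.028,.034),(.028,.08),(.0673,.08)): inc(*P(s,t),p0,r0)
E
```

```text
[ 0.59630761 -0.06688403  0.05784702] [ 0.59564317 -0.06756554  0.05713166]
inc [-0.0113, 0.0, -0.0] [0.0, 0.0, 0.0]
inc [-0.0126, 0.0, -0.0172] [-0.0, 0.022, 0.0]
inc [0.0855, 0.0, -0.0217] [-0.0, 0.022, 0.0]
```

Request:
carry_out(increments=[[[-0.0115, 0, 0], [0, 0, 0], -1], [[-0.012, 0, -0.006], [0, 0.007, 0], -1], [[-0.0125, 0, -0.012], [0, 0.014, 0], -1], [[-0.0125, 0, -0.018], [0, 0.022, 0], -1], [[-0.0125, 0, -0.018], [0, 0.022, 0], -1], [[-0.0125, 0, -0.018], [0, 0.022, 0], -1], [[-0.0125, 0, -0.018], [0, 0.022, 0], -1]])

```text
clock: 16.4
position: [0.5956, -0.0715, 0.0642]
eef_rot: [0.702, 0.711, 0.027, -0.029]
contact_force: [1.3, -5.0, -0.7]
grip_width: 0.019
finger_force: 60.6
```

```bash
python3 - <<'E'
from h import *
s=monitor.observe();print(s["position"],P(.028,.08)[0],s["contact_force"],R.from_quat(s["eef_rot"]).as_matrix()[:,0])
inc(*P(.0673,.08))
E
```

```text
[ 0.59564242 -0.07148815  0.06421549] [ 0.59637218 -0.07216901  0.0645597 ] [ 1.25860426 -4.99691166 -0.69269118] [-0.01384168  0.99678009  0.07898012]
inc [0.0966, 0.002, -0.0011] [-0.001, 0.0004, 0.0008]
```

Request:
carry_out(increments=[[[0.01, 0, 0], [0, 0, 0], -1], [[0.022, 0, 0], [0, 0, 0], -1], [[0.034, 0, 0], [0, 0, 0], -1], [[0.046, 0, 0], [0, 0, 0], -1], [[0.058, 0.001, 0], [0, 0, 0], -1], [[0.07, 0.001, -0.001], [0, 0, 0], -1], [[0.082, 0.001, -0.001], [0, 0, 0], -1], [[0.092, 0.001, -0.001], [0, 0, 0], -1], [[0.0965, 0.001, -0.001], [0, 0, 0], -1], [[0.0965, 0.001, -0.001], [0, 0, 0], -1]])

```text
clock: 17.4
position: [0.5951, -0.0357, 0.0671]
eef_rot: [0.702, 0.711, 0.025, -0.028]
contact_force: [1.6, -11.3, -2.4]
grip_width: 0.0188
finger_force: 60.3
```

Request:
carry_out(increments=[[[0, 0, 0], [0, 0, 0], -1], [[0, 0, 0], [0, 0, 0], -1]])

```text
clock: 17.6
position: [0.5951, -0.0362, 0.0671]
eef_rot: [0.702, 0.711, 0.025, -0.028]
contact_force: [2.1, -11.2, -2.7]
grip_width: 0.0188
finger_force: 60.3
```

```bash
python3 - <<'E'
from h import *
s=monitor.observe();print(s["position"],P(.0673,.08)[0],s["contact_force"],s["moment"])
inc(*P(.0673,.08)); inc(*P(.0673,.05));
snap("top","t5"); snap("side","s5")
a=cv2.imread("pics/t5.png")[215:265,195:295];b=cv2.imread("pics/s5.png")[270:350,270:350]
c=np.zeros((400,790,3),np.uint8); c[:200,:400]=cv2.resize(a,None,fx=4,fy=4,interpolation=2); c[:390,400:]=cv2.resize(b,(390,390),interpolation=2)
cv2.imwrite("pics/m5.png",c)
E
```

```text
[ 0.59514461 -0.036239    0.0671004 ] [ 0.59589359 -0.03299763  0.06770035] [  2.06824281 -11.2091037   -2.65611062] [-2.44339326 -0.22824553  0.21147184]
inc [0.0082, 0.002, -0.0009] [-0.0015, 0.0021, 0.0001]
inc [0.0087, 0.002, 0.0133] [-0.0015, -0.0122, 0.0001]
```

View pics/m5.png

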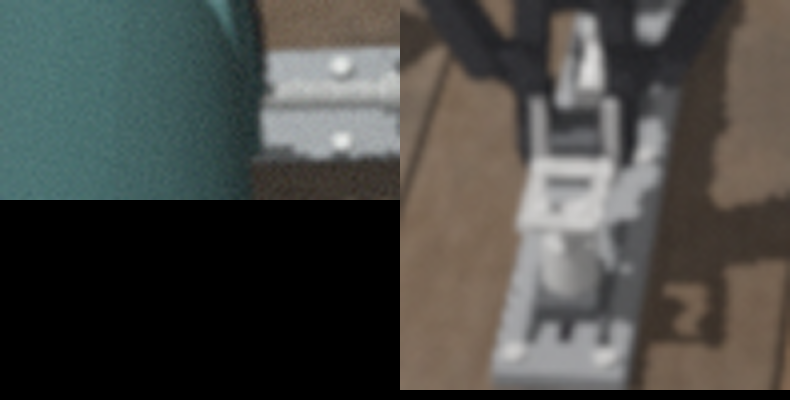

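The eye is now over the post and aligned laterally: side crop eye at about (567,195), post at (570,265). It is 3 mm short because of the spring load, so I'm stretching a little more.

Request:
carry_out(increments=[[[0.004, 0.001, 0], [0, 0.001, 0], -1], [[0.0085, 0.002, 0], [0, 0.001, 0], -1], [[0.0085, 0.002, 0], [0, 0.001, 0], -1], [[0.0085, 0.002, 0], [0, 0.001, 0], -1]])

```text
clock: 18.1
position: [0.5955, -0.0333, 0.0673]
eef_rot: [0.702, 0.711, 0.026, -0.029]
contact_force: [0.7, -11.6, -1.5]
grip_width: 0.0188
finger_force: 60.4
```

```bash
python3 - <<'E'
from h import *
s=monitor.observe();print(s["position"],P(.0673,.08)[0],s["contact_force"],R.from_quat(s["eef_rot"]).as_matrix()[:,0])
for t in(.08,.055,.04):inc(*P(.0673,t))
E
```

```text
[ 0.59545517 -0.03326284  0.06727844] [ 0.59589359 -0.03299763  0.06770035] [  0.72765998 -11.61709855  -1.54960575] [-0.01161605  0.9969556   0.07710127]
inc [0.0007, 0.0011, -0.001] [-0.0019, 0.0013, -0.0003]
inc [0.0012, 0.0011, 0.0108] [-0.0019, -0.0106, -0.0002]
inc [0.0013, 0.0012, 0.0179] [-0.0019, -0.0178, -0.0002]
```

Request:
carry_out(increments=[[[0.0015, 0.001, 0.004], [0, -0.004, 0], -1], [[0.002, 0.001, 0.008], [0, -0.008, 0], -1], [[0.0025, 0.001, 0.011], [0, -0.011, 0], -1], [[0.0025, 0.001, 0.011], [0, -0.011, 0], -1], [[0.0025, 0.001, 0.011], [0, -0.011, 0], -1]])

```text
clock: 18.6
position: [0.5956, -0.0319, 0.063]
eef_rot: [0.703, 0.711, 0.017, -0.021]
contact_force: [-0.1, -11.5, -2.4]
grip_width: 0.0188
finger_force: 60.4
```

```bash
python3 - <<'E'
from h import *
s=monitor.observe();print(s["position"],P(.0677,.055)[0],s["contact_force"],R.from_quat(s["eef_rot"]).as_matrix()[:,0])
for t in(.055,.04,.03):inc(*P(.0678,t))
E
```

```text
[ 0.59563795 -0.03189804  0.06302556] [ 0.59588219 -0.03206461  0.06301524] [ -0.07827854 -11.5176878   -2.44968203] [-0.01132304  0.99847808  0.05397502]
inc [-0.0002, 0.0006, -0.0] [-0.0022, 0.0005, -0.0004]
inc [0.0001, 0.0006, 0.0071] [-0.0022, -0.0067, -0.0004]
inc [0.0002, 0.0007, 0.0119] [-0.0022, -0.0115, -0.0004]
```

Request:
carry_out(increments=[[[0, 0.0005, 0.0035], [-0.001, -0.0035, 0], -1], [[0, 0.0005, 0.007], [-0.001, -0.0065, 0], -1], [[0, 0.0005, 0.007], [-0.001, -0.0065, 0], -1]])

```text
clock: 18.9
position: [0.5956, -0.0316, 0.0602]
eef_rot: [0.703, 0.711, 0.013, -0.015]
contact_force: [0.1, -12.2, -2.1]
grip_width: 0.0187
finger_force: 60.4
```

Request:
carry_out(increments=[[[0, 0, 0.0025], [0, -0.0024, 0], -1], [[0, 0, 0.0025], [0, -0.0024, 0], -1], [[0, 0, 0.0025], [0, -0.0024, 0], -1]])

```text
clock: 19.2
position: [0.5957, -0.0318, 0.0594]
eef_rot: [0.703, 0.711, 0.011, -0.014]
contact_force: [0.3, -11.9, -1.4]
grip_width: 0.019
finger_force: 60.4
```

Request:
carry_out(increments=[[[0, 0, 0.0025], [0, -0.0024, 0], -1], [[0, 0, 0.005], [0, -0.0048, 0], -1], [[0, 0, 0.005], [0, -0.0048, 0], -1]])

```text
clock: 19.5
position: [0.5956, -0.0315, 0.0574]
eef_rot: [0.703, 0.711, 0.008, -0.01]
contact_force: [-0.2, -11.2, -1.3]
grip_width: 0.019
finger_force: 60.4
```

Request:
carry_out(increments=[[[0, 0, 0.0025], [0, -0.0024, 0], -1], [[0, 0, 0.005], [0, -0.0048, 0], -1], [[0, 0, 0.005], [0, -0.0048, 0], -1]])

```text
clock: 19.8
position: [0.5956, -0.0314, 0.0554]
eef_rot: [0.703, 0.711, 0.004, -0.006]
contact_force: [0.1, -11.6, -1.5]
grip_width: 0.0186
finger_force: 60.5
```

Request:
carry_out(increments=[[[0, 0, 0.002], [0, -0.002, 0], -1], [[0, 0, 0.004], [0, -0.004, 0], -1], [[0, 0, 0.004], [0, -0.004, 0], -1]])

```text
clock: 20.1
position: [0.5956, -0.0314, 0.0539]
eef_rot: [0.703, 0.711, 0.001, -0.003]
contact_force: [-0.3, -11.3, -0.9]
grip_width: 0.0188
finger_force: 60.5
```

```bash
python3 - <<'E'
from h import *
s=monitor.observe();print(s["position"],s["contact_force"],s["moment"],R.from_quat(s["eef_rot"]).as_matrix()[:,0])
for t in(.002,.0):inc(*P(.0677,t))
E
```

```text
[ 0.59561551 -0.03142632  0.05385451] [ -0.32395369 -11.2925017   -0.8891581 ] [-2.52058309 -0.08157831  0.01319906] [-0.01125804  0.9999136   0.00678638]
inc [0.0002, 0.0007, 0.0022] [-0.0014, -0.0023, -0.0005]
inc [0.0003, 0.0007, 0.0031] [-0.0014, -0.0032, -0.0005]
```

Request:
carry_out(increments=[[[0, 0, 0.0025], [0, -0.0025, 0], -1], [[0, 0, 0.0025], [0, -0.0025, 0], -1], [[-0.004, 0, 0.0025], [0, -0.0025, 0], -1], [[-0.01, 0, 0.0025], [0, -0.0025, 0], -1], [[-0.01, 0, 0.0025], [0, -0.0025, 0], -1]])

```text
clock: 20.6
position: [0.5959, -0.0353, 0.0533]
eef_rot: [0.703, 0.711, -0.0, -0.002]
contact_force: [0.2, -10.6, 1.3]
grip_width: 0.0186
finger_force: 60.8
```

Request:
carry_out(increments=[[[-0.005, 0, 0], [0, 0, 0], -1], [[-0.01, 0, 0], [0, 0, 0], -1], [[-0.015, 0, 0], [0, 0, 0], -1], [[-0.015, 0, 0], [0, 0, 0], -1]])

```text
clock: 21.0
position: [0.596, -0.0407, 0.0533]
eef_rot: [0.703, 0.711, 0.0, -0.002]
contact_force: [-0.4, -9.7, 1.8]
grip_width: 0.0187
finger_force: 60.8
```

Request:
carry_out(increments=[[[-0.005, 0, 0], [0, 0, 0], -1], [[-0.01, 0, 0], [0, 0, 0], -1], [[-0.01, 0, 0], [0, 0, 0], -1]])

```text
clock: 21.3
position: [0.596, -0.0441, 0.0534]
eef_rot: [0.703, 0.711, 0.0, -0.002]
contact_force: [-0.4, -9.5, 2.6]
grip_width: 0.0188
finger_force: 60.9
```

Request:
carry_out(increments=[[[-0.005, 0, 0], [0, 0, 0], -1], [[-0.0075, 0, 0], [0, 0, 0], -1], [[-0.0075, 0, 0], [0, 0, 0], -1]])

```text
clock: 21.6
position: [0.596, -0.0466, 0.0534]
eef_rot: [0.703, 0.711, 0.001, -0.002]
contact_force: [-0.9, -8.1, 3.3]
grip_width: 0.0187
finger_force: 60.9
```

Request:
carry_out(increments=[[[-0.0025, 0, 0], [0, 0, 0], -1], [[-0.0025, 0, 0], [0, 0, 0], -1], [[-0.0025, 0, 0], [0, 0, 0], -1]])

```text
clock: 21.9
position: [0.5961, -0.0474, 0.0534]
eef_rot: [0.703, 0.711, 0.001, -0.002]
contact_force: [-0.4, -7.1, 2.9]
grip_width: 0.019
finger_force: 61.0
```

Request:
carry_out(increments=[[[-0.0025, 0, 0], [0, 0, 0], -1], [[-0.0025, 0, 0], [0, 0, 0], -1], [[-0.0025, 0, 0], [0, 0, 0], -1]])

```text
clock: 22.2
position: [0.5961, -0.0482, 0.0534]
eef_rot: [0.703, 0.711, 0.001, -0.002]
contact_force: [-0.5, -8.3, 3.1]
grip_width: 0.0189
finger_force: 61.0
```

Request:
carry_out(increments=[[[-0.0025, 0, 0], [0, 0, 0], -1], [[-0.0025, 0, 0], [0, 0, 0], -1], [[-0.0025, 0, 0], [0, 0, 0], -1]])

```text
clock: 22.5
position: [0.5961, -0.049, 0.0534]
eef_rot: [0.703, 0.711, 0.001, -0.002]
contact_force: [-1.6, -7.2, 2.6]
grip_width: 0.0189
finger_force: 61.0
```

Request:
carry_out(increments=[[[-0.0025, 0, 0], [0, 0, 0], -1], [[-0.0025, 0, 0], [0, 0, 0], -1], [[-0.0025, 0, 0], [0, 0, 0], -1]])

```text
clock: 22.8
position: [0.5961, -0.0491, 0.0534]
eef_rot: [0.703, 0.711, 0.001, -0.003]
contact_force: [-0.8, -6.1, 2.3]
grip_width: 0.0188
finger_force: 61.0
```

Request:
carry_out(increments=[[[-0.0025, 0, 0], [0, 0, 0], -1], [[-0.005, 0, 0], [0, 0, 0], -1], [[-0.005, 0, 0], [0, 0, 0], -1]])

```text
clock: 23.1
position: [0.5961, -0.0493, 0.0534]
eef_rot: [0.702, 0.712, 0.002, -0.003]
contact_force: [-2.5, -4.0, 5.6]
grip_width: 0.0188
finger_force: 61.4
```

Request:
carry_out(increments=[[[-0.0025, 0, 0], [0, 0, 0], -1], [[-0.005, 0, 0], [0, 0, 0], -1], [[-0.005, 0, 0], [0, 0, 0], -1]])

```text
clock: 23.4
position: [0.5961, -0.0495, 0.0534]
eef_rot: [0.702, 0.712, 0.003, -0.004]
contact_force: [-4.4, -0.2, 5.3]
grip_width: 0.0187
finger_force: 61.4
```

The post has taken the load: the tool's pull is about 0 N and the eye is seated. Checking with pictures before release, then opening.

Request:
carry_out(increments=[[[0, 0, -0.001], [0, 0, 0], -1], [[0, 0, -0.001], [0, 0, 0], -0.6], [[0, 0, -0.001], [0, 0, 0], -0.3], [[0, 0, -0.001], [0, 0, 0], 0], [[0, 0, -0.001], [0, 0, 0], 0.2], [[0, 0, -0.03], [0, 0, 0], 0.2], [[0, 0, -0.1], [0, 0, 0], 0.2], [[0, 0, -0.2], [0, 0, 0], 0.2], [[0, 0, -0.3], [0, 0, 0], 0.2], [[0, 0, -0.3], [0, 0, 0], 0.2]])

```text
clock: 24.4
position: [0.6018, -0.0524, 0.1797]
eef_rot: [0.702, 0.712, 0.007, 0.002]
contact_force: [0.7, -0.6, 0.7]
grip_width: 0.0509
finger_force: 0.0
```

Request:
carry_out(increments=[[[-0.2, 0, 0], [0, 0, 0], 0.2], [[-0.35, 0, 0], [0, 0, 0], 0.2], [[-0.5, 0, 0], [0, 0, 0], 0.2], [[-0.5, 0, 0], [0, 0, 0], 0.2], [[-0.5, 0, 0], [0, 0, 0], 0.2], [[-0.5, 0, 0], [0, 0, 0], 0.2]])

```text
clock: 25.0
position: [0.5995, -0.2549, 0.1716]
eef_rot: [0.703, 0.711, 0.002, -0.002]
contact_force: [0.1, 1.4, -0.2]
grip_width: 0.0513
finger_force: 0.0
```

```bash
python3 - <<'E'
from h import *
snap("top","t6"); snap("side","s6")
a=cv2.imread("pics/t6.png")[215:265,195:375];b=cv2.imread("pics/s6.png")[230:350,270:360]
c=np.zeros((600,790,3),np.uint8); c[:200,:720]=cv2.resize(a,None,fx=4,fy=4,interpolation=2); c[200:,:300]=cv2.resize(b,(300,400),interpolation=2); c[200:,310:790]=cv2.resize(b[60:110,10:70],(480,400),interpolation=2)
cv2.imwrite("pics/m6.png",c); s=monitor.observe(); print(s["position"],s["contact_force"],s["finger_force"])
E
```

```text
[ 0.60040918 -0.25069222  0.17176554] [0.8202704  0.23619348 0.34311777] 0.0
```

View pics/m6.png

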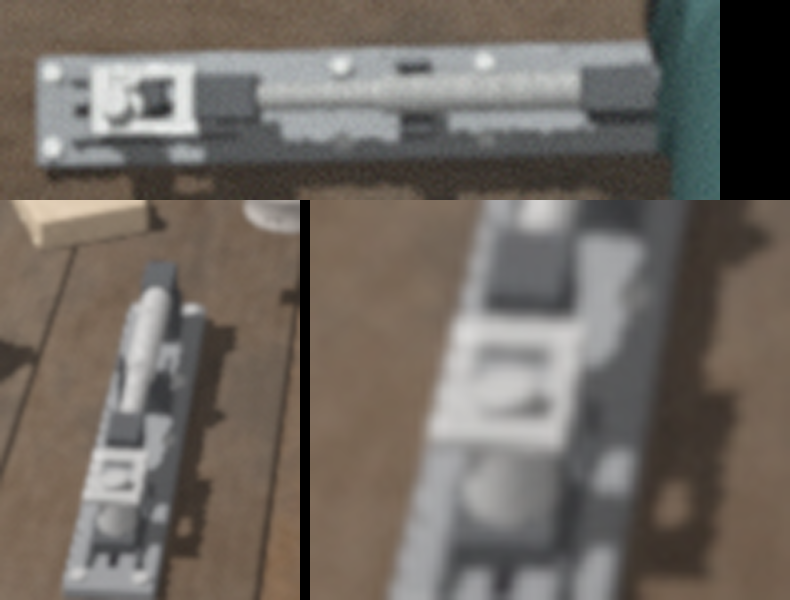

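The eye is round the post under the head: in the top crop the head is at (120,105), at the slot end, with the far edge at x≈92. The spring is stretched and the gripper is clear. Handing in.

```bash
python3 -c "
from h import *
print(robot.job_done())"
```

```text
the job is handed in; nothing more can be done
None
```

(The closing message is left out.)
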